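Load the bench-top contactor tester

TASK

First clear the offcuts lying in front of the test drawer into the scrap bin; only then pull the drawer fully out. It may or may not be locked, so try it, and if it holds, release the round knob on top. Lay every contactor from the mat flat on the drawer's floor, push the drawer fully home, then press the start button right down, leaving all other things on the bench where they are.

Things in the scene. Friction and masses are not known exactly. Their poses are not given: they have to be found in the camera images.
- tester: Bench-top test drawer unit, a low grey steel hood 180 deep x 340 wide x 82 high, fixed to the bench. Origin: middle of the hood's front face, at bench height; own x points into the hood away from the robot, y to its left, z up. The drawer comes out along its -x. A multimeter lies on the roof, towards the back.
- tray (a joint): How far the drawer is out, m: 0 shut, 0.15 fully out (stop). It slides with about 2 N of friction, stays where it is left, and does not swing. If the lock holds it, it gives only 2 to 8 mm and then stops hard; 10 N of pull is plenty to find out. It starts shut.
- tray_handle (a point): Middle of the drawer's handle: a level steel bar 12 thick and 100 long along the unit's y, at 55 above the bench, standing 45 ahead of the drawer's front panel (bar centre to panel; both move with the drawer). The panel is 6 thick, 330 wide, and reaches 74 above the bench. Axes as the unit's.
- tray_floor (a point): Centre of the drawer's inner floor, top face, 12 above the bench; moves with the drawer. The floor is 140 (x) x 262 (y) inside, the side and rear walls stand 30 and the front panel 62 above it; things on it must stay under 62 to pass below the hood roof. Axes as the unit's.
- lock_knob (a point): Lock knob on the hood roof near its front left corner (seen by the robot): round, black, ribbed, 40 across, from 4 to 34 above the roof (roof 82 above the bench); same look in any state. Fixed point on its axis, 22 above the roof. Turns a quarter turn between stops, easily, stays where left: clockwise seen from above releases (past the middle is free), anticlockwise locks. May start anywhere.
- start_top (a point): Centre of the top of the start button on the hood roof near its front right corner: black, 32 across, in a round dark housing; at rest its top is 22 above the roof. Its own z is up.
- start (a joint): How far the start button is pressed, m: 0 at rest, 0.006 fully down. Spring, 1.5 N to begin and 5 N fully down; it comes back up when let go.
- bin_in (a point): Centre of the inner floor of the scrap bin, an open grey plastic box fixed to the bench, 220 (x) x 200 (y) x 80 high, walls and floor 5 thick. Left or right of the drawer.
- mat: Flat black rubber mat fixed to the bench, 250 (x) x 180 (y) x 3 thick, on the other side of the drawer from the bin; the contactors lie on it. Origin: centre of the underside.
- trunking: Offcut of grey slotted cable trunking with its lid on: a 120 (x) x 40 x 40 block, 0.12 kg. Origin at its middle. May be absent.
- profile: Offcut of perforated square steel profile 130 (x) x 30 x 30, 0.25 kg. Origin at its middle. May be absent.
- dinrail: Offcut of steel mounting rail, hat-shaped: 130 (x) x 35 (y) x 15 (z), with 4 thick lips along the lower edges and a body 27 wide above them, 0.12 kg. Origin at its middle. May be absent.
- contactor1: Contactor: black and white block with brass screws, 80 (x) x 46 (y) x 46 (z), about 0.32 kg; the white top part is only 50 long. Origin at its middle. All contactors are alike; one may be absent.
- contactor2: Contactor: black and white block with brass screws, 80 (x) x 46 (y) x 46 (z), about 0.32 kg; the white top part is only 50 long. Origin at its middle. All contactors are alike; one may be absent.
- contactor3: Contactor: black and white block with brass screws, 80 (x) x 46 (y) x 46 (z), about 0.32 kg; the white top part is only 50 long. Origin at its middle. All contactors are alike; one may be absent.
- meter: Multimeter lying on the hood roof, 70 x 140 x 34 high. Not part of the job: leave it alone.
- jar: Clear closed jar, 60 across, 90 high. Not part of the job: leave it alone.
- mug: White mug, 76 across, 90 high. Not part of the job: leave it alone.
- tape: Roll of black tape lying flat, 90 across, 25 high. Not part of the job: leave it alone.
- carton: Cardboard carton 80 x 100 x 60 high. Not part of the job: leave it alone.
- driver: Screwdriver, 200 long, lying on the bench nearer the robot. Not part of the job: leave it alone.
- wrench: Wrench, 180 long, lying on the bench nearer the robot. Not part of the job: leave it alone.

How it is judged:
By the outcome, as a careful person would: the job done as asked, in the order asked, and still so for the second after the job is handed in, with the robot touching nothing.
Of trunking, profile, dinrail only 2 to 3 are there at a start; the rules pass over those that are not, and their reading is None.
Of contactor1, contactor2, contactor3 only 2 to 3 are there at a start; the rules pass over those that are not, and their reading is None.
At some moment in a run one of trunking, profile, dinrail, contactor1, contactor2, contactor3 may be knocked a few centimetres aside while the robot is not near it.
Once in a run the grip may slacken for a moment while it holds something.
It also fails if it takes over 210 s, if anything falls off the work surface, if the arm or the gripper's body presses on something with over 40 N, if the wrist force passes 120 N, or if a joint passes its speed limit or range.

ROBOT

A 7-joint arm with a two-finger parallel gripper is mounted at the origin on the work surface. World frame = base frame: x ahead of the robot, y to its left, z up, the work surface at z = 0. Lengths are in mm, angles in rad, forces in N, time in s.
With the tool pointing down it reaches from about 350 to 900 mm from the base axis. Payload 8.1 kg.
Tool frame: the origin (TCP) lies at the very end of the fingers, on their centre line; the grasp point (between the pads) lies 19 mm behind it (grip_point_offset is the distance from the TCP to the grasp point, in mm); z points along the fingers, y is the direction in which the jaws open and shut (so a half turn about z gives the same grasp; the last joint's range is limited). The gripper opens to 85 mm and grips with 20 to 120 N. Pads are 22 mm wide; open, the fingers measure 114 mm over their backs; the gripper's body (76 mm by 85 mm) begins 54 mm behind the grasp point. The pads swing forward as they close: fully open they stand 13 mm farther back than shut.
Start: joints at [-1.26, 0.434, 0.025, 1.573, -0.012, 1.134, -0.075], TCP at [251.335, 572.252, 231.323] pointing down, gripper open.
Joint ranges: [-2.62, 2.62], [-0.44, 2.09], [-1.27, 1.32], [0.08, 2.57], [-1.32, 4.46], [0.12, 2], [-2.74, 2.74]. Speed limits (rad/s): [2.22, 2.22, 3.01, 3.01, 3.14, 3.14, 3.14].

INTERFACE

Orientations are given as a unit quaternion [w, x, y, z].
In Python, from workcell import observe, get_image, camera_model, sign_off, grip_point_offset gives the robot as it stands.
- The arm moves only by the tool move_arm, never from a script. Its argument "rows" is a list of rows, each an object with "gripper": the finger opening in m, from 0 to 0.0854; "travel": the shift along the tool's x, y, z in m, a list of three; "angular": the turn, a rotation vector about the tool's x, y, z in degrees, a list of three. A call has 1 to 20 rows; each row shifts and turns the commanded pose from where the row before left it, along the tool's axes as they then stand; what a row does not reach is not made up. A row lasts 1/12 s, in which the tool goes at most 41.7 mm and 7.16 degrees, less where a joint would pass 70% of its speed; a pose out of reach is approached as far as the arm can. A call is refused whole if a number of a shift passes 0.0417 or a number of a turn 7.16, either way. A call with a gripper value outside its range is refused whole. The fingers move at their own pace and stop on an object; the grip force is fixed at half the most. Time passes only in rows, so rows that do not move let the fingers close. It gives the time, the measured TCP pose, the force and the opening at its end, in the units of the state.
- observe(): the state, without advancing time (a new reading comes with each control period).
- get_image(name): name is "scene" or "top" or "wrist"; returns (picture, depth): 420x560x3 uint8, blue, green, red; 420x560 float32, mm along the optical axis (not along the pixel's ray), 0 where there is no reading.
- camera_model(name): a dict with "vertical_fov" (degrees; the focal length in pixels is half the picture's height over the tangent of half this angle, whatever the lens; pixels are square), "cx", "cy" (the principal point, pixels), "view" (4x4, takes a point from world to camera coordinates). Camera axes: x right, y down, z forward; pixel columns grow to the right and rows downward; lengths in mm; the calibration is good to about 2 mm. The wrist camera is an equidistant fisheye: a pixel r from the principal point sees the ray r / f radians off the axis. A picture is of the moment at which its call begins: read the wrist's pose just before it. camera_model takes no time and is no camera call; for the wrist camera it gives the pose at the moment of the call.
- sign_off(): hands the job in, once; it reports no verdict.
The state is a dict: "clock": time; "joints": joint angles; "joint_vel": joint speeds; "effort": joint torques, N m; "eef_pos": TCP position; "ee_rot": TCP orientation; "ft_force": force on the tool from outside, world axes, zero at the start; "torque": the same for the moment, N m; "opening": opening from 0.0 (shut) to 1.0 (fully open).
Only numpy, scipy, OpenCV 4.12 (cv2) and the standard library are available. Lean on these libraries where they do the work, as an engineer would, in place of code of your own. Each camera call takes 0.05 s, during which the arm holds its last target. There are 200 camera calls.

## Working session

There is one attempt and no reset: what is moved stays moved. The work goes in short steps, Python scripts to look and compute and a tool call to move; the robot and the scene stay as the last step left them, time stands still between calls to the robot, and variables do not carry over. Pictures are saved under pics/ and viewed, about 12 in all and at most 16, crops included, and the job is handed in when it is done.

Besides the shell and the picture viewer there is one more tool, called as name([rows], argument=value, ...), one row to a line, values as JSON. move_arm: Moves the arm, as the interface text tells. Its arguments: {"type":"object","properties":{"rows":{"type":"array","items":{"type":"object","properties":{"gripper":{"type":"number"},"travel":{"type":"array","items":{"type":"number"}},"angular":{"type":"array","items":{"type":"number"}}}}}},"required":["rows"]}

```bash
mkdir -p pics
cat > h.py <<'E'
import numpy as np, cv2
from workcell import observe, get_image, camera_model, sign_off, grip_point_offset
def cam(n):
    m=camera_model(n); V=np.array(m["view"]); f=210/np.tan(np.radians(m["vertical_fov"]/2)); return m,V,f
def cloud(n,d,M):
    m,V,f=M; v,u=np.mgrid[0:420,0:560].astype(float)
    if n=="wrist":
        a=u-m["cx"];b=v-m["cy"];r=np.hypot(a,b)+1e-9;t=np.tan(np.minimum(r/f,1.5))/r;x=a*t*d;y=b*t*d
    else: x=(u-m["cx"])/f*d;y=(v-m["cy"])/f*d
    P=np.stack([x,y,d],-1)
    R=V[:3,:3]; W=(P-V[:3,3])@R
    W[d<=0]=np.nan
    return W
def grab(n):
    M=cam(n); p,d=get_image(n); return p,cloud(n,d,M)
E
python3 - <<'E'
from h import *
print(observe(),grip_point_offset)
for n in("top","scene"):
    p,W=grab(n); cv2.imwrite(f"pics/{n}0.png",p); np.save(f"{n}0.npy",W)
    print(n,camera_model(n)["view"])
E
```

```text
{'clock': 0.0, 'joints': array([-1.25959335,  0.43521723,  0.02498765,  1.57410329, -0.01159632,
        1.13397389, -0.07512667]), 'joint_vel': array([ 1.60202565e-03,  1.03759699e-03, -8.24352277e-04, -6.01278034e-04,
        1.63376319e-03, -1.09986682e-04, -8.51077648e-06]), 'effort': array([-5.13853195e-05, -6.70453548e+01,  1.02470811e+00, -3.16221821e+01,
        1.55456853e-02,  1.19546711e-02, -2.43985461e-06]), 'eef_pos': array([251.16870827, 571.76507629, 230.52730397]), 'ee_rot': array([-8.52712282e-05,  2.05481398e-01,  9.78660712e-01, -7.73701687e-04]), 'ft_force': array([-1.31169847, -0.42914872, -0.85490528]), 'torque': array([ 0.02070204, -0.0228897 , -0.02382257]), 'opening': 0.9982119394197361} 18.700000000000003
top [[ 1.27773426e-02 -9.99589678e-01  2.56362157e-02 -3.29767286e+01]
 [-9.93997132e-01 -1.54835242e-02 -1.08304947e-01  5.64575661e+02]
 [ 1.08657446e-01 -2.40984755e-02 -9.93787111e-01  9.89204742e+02]
 [ 0.00000000e+00  0.00000000e+00  0.00000000e+00  1.00000000e+00]]
scene [[ 8.14260210e-01  5.80488456e-01 -3.66909631e-03 -4.64816071e+02]
 [ 4.75769415e-01 -6.70963937e-01 -5.68727403e-01 -2.31361717e+02]
 [-3.32601523e-01  4.61346451e-01 -8.22517890e-01  1.53682611e+03]
 [ 0.00000000e+00  0.00000000e+00  0.00000000e+00  1.00000000e+00]]
```

View pics/top0.png

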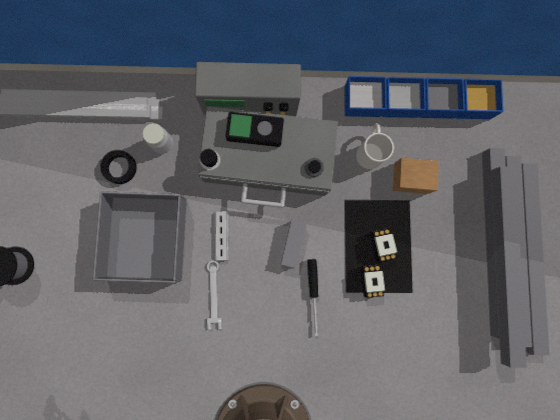

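View pics/scene0.png

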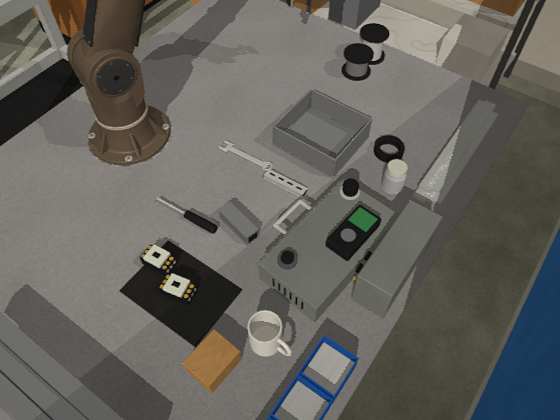

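Top view: bin is left (140,238), and the mat is right (378,246) with two contactors (385,245) and (373,282). The offcuts are at (221,236) and (293,245). The handle is at (264,195), the knob at (209,158) and the button at (314,168). I see no third offcut or contactor. Next I measure these.

```bash
cat >> h.py <<'E'
def topobj(p,W,poly,zmin,zmax=1e9):
    """min-area rect of points inside pixel box with z in range; plus z stats"""
    u0,v0,u1,v1=poly; Q=W[v0:v1,u0:u1].reshape(-1,3); Q=Q[(Q[:,2]>zmin)&(Q[:,2]<zmax)]
    (c,s,a)=cv2.minAreaRect(Q[:,:2].astype(np.float32)); return np.round(c,1),np.round(s,1),round(a,1),np.round(np.percentile(Q[:,2],[5,50,95]),1),len(Q)
E
python3 - <<'E'
from h import *
p=cv2.imread("pics/top0.png");W=np.load("top0.npy")
for k,b,z in [("bench",(330,300,350,320),-99),("off1",(207,203,236,266),6),("off2",(272,212,316,275),6),("c1",(368,225,402,265),10),("c2",(358,262,390,302),10),("handle",(238,180,290,210),40),
 ("knob",(195,143,222,172),100),("btn",(302,155,326,182),94),("bin",(90,188,188,288),60),("binfloor",(115,205,165,265),-9),("hood",(195,105,340,195),76),("meter",(225,110,286,147),100),("mat",(345,200,412,293),-9),("driver",(300,255,325,340),5),("wrench",(200,258,225,335),4),("jar",(135,115,180,160),60)]:
    try: print(k,*topobj(p,W,b,z))
    except Exception as e: print(k,e)
Z=lambda u,v:np.round(W[v,u],1)
for q in [(200,112),(337,124),(330,190),(204,182),(215,157),(345,200),(411,200),(412,292),(346,292)]: print(q,Z(*q))
cr=np.hstack([cv2.resize(p[140:280,190:330],(560,560),interpolation=cv2.INTER_CUBIC)]);cv2.imwrite("pics/crop1.png",cr)
E
```

```text
bench [ 312.5 -200.9] [50.6 52.1] 0.5 [-2.7  0.   3.1] 399
off1 [502.3 117.4] [ 48.3 161.4] 81.7 [ 8.1 14.1 17.9] 541
off2 [475.2 -99.4] [ 94.9 129. ] 77.2 [21.4 39.5 42.7] 879
c1 [ 485.4 -311.3] [79.9 47.4] 12.6 [21.4 46.3 51.6] 640
c2 [ 391.3 -280.7] [80.2 48.1] 5.8 [22.8 46.5 51.6] 651
handle [610.3   5.7] [133.6  66. ] 90.0 [51.9 61.3 82.5] 675
knob [692.1 143.3] [40.5 40.4] 17.0 [104.8 115.  118.1] 238
btn [ 675.9 -120.1] [44.2 43.8] 37.2 [ 94.5 102.6 105.7] 203
bin [496.1 317.6] [201.2 220.2] 88.7 [62.  77.1 81.2] 1173
binfloor [504.3 334.5] [162.2 132.3] 3.0 [1.1 4.2 7.3] 2993
hood [739.7  -6. ] [340.4 215.3] 84.3 [ 79.   82.5 116.9] 9363
meter [767.9  31.3] [139.4  71.6] 84.5 [110.1 115.7 118.9] 1592
mat [ 484.1 -307.5] [184.5 252. ] 89.8 [ 0.1  3.8 49.3] 6202
driver [ 346.9 -127.2] [197.   53.2] 3.7 [12.9 22.  26.8] 458
wrench [352.5 135.9] [ 56.7 184.5] 89.7 [ 4.4  7.  11.8] 487
jar [754.3 286.3] [55.2 54.5] 69.2 [62.6 88.7 92.1] 453
(200, 112) [847.1 186.1  -1.1]
(337, 124) [ 793.3 -181.9   77.8]
(330, 190) [ 6.333e+02 -1.764e+02 -1.000e-01]
(204, 182) [650.4 169.2  -5.1]
(215, 157) [691.  125.4 112.9]
(345, 200) [ 605.7 -216.7    3.7]
(411, 200) [ 6.092e+02 -3.998e+02  3.000e-01]
(412, 292) [ 360.2 -396.5   -0.8]
(346, 292) [ 358.6 -218.     2.1]
```

View pics/crop1.png

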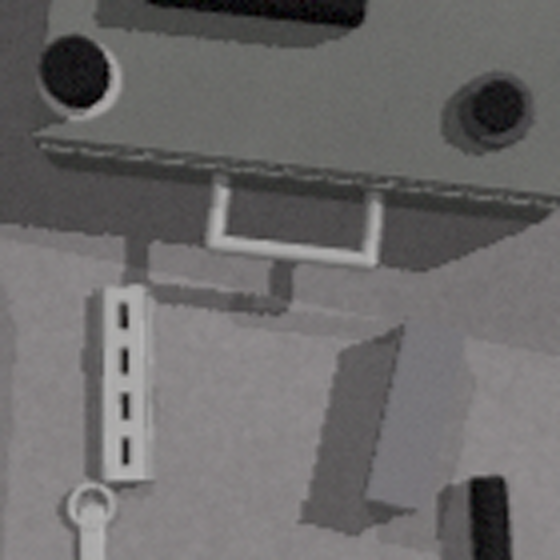

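Run:
```python
from h import *
p=cv2.imread("pics/top0.png");W=np.load("top0.npy")
for k,b,z,z2 in [("din",(210,208,232,263),10,25),("din_top",(210,208,232,258),11,25),("trunk",(272,212,316,275),28,50),("hoodtop",(195,105,340,195),78,88),("bar",(240,193,288,210),50,75),
 ("c1top",(368,225,402,265),38,60),("c2top",(358,262,390,302),38,60),("btn",(302,155,326,182),99,120),("mat",(345,200,412,293),2.2,5)]:
    print(k,*topobj(p,W,b,z,z2))
m,V,f=cam("top")
# handle bar ends at z=61: crop px -> full px
def pt(u,v,z):
    r=np.array([(u-m["cx"])/f,(v-m["cy"])/f,1])@V[:3,:3]; o=-V[:3,3]@V[:3,:3]; return np.round(o+r*(z-o[2])/r[2],1)
c=lambda x,y,z:pt(190+x/4-.375,140+y/4-.375,z)
print("bar ends",c(210,242,61),c(378,261,61)," roof front edge",c(40,139,82),c(553,205,82)," knob top",c(74,72,116),"btn",c(498,107,104))
print("din corners",[c(*q,15) for q in((103,286),(145,286),(104,481),(152,480))])
print("din width rows at 4mm lips")
print("trunk corners", [c(*q,40) for q in((405,320),(468,330),(440,512),(368,502))])
```

```text
din [501.9 116.8] [135.5  26.7] 1.8 [11.5 14.3 17.9] 498
din_top [508.1 116.9] [122.5  26.6] 1.7 [11.9 14.4 17.9] 456
trunk [481.2 -95.8] [ 87.  120.5] 78.6 [36.5 40.  42.8] 726
hoodtop [741.6  -6.1] [341.6 213.2] 83.4 [79.1 81.9 84.7] 6915
bar [594.5   7.8] [ 35.9 111.1] 0.9 [55.5 59.8 63.1] 271
c1top [ 486.8 -311.2] [76.6 46.9] 13.5 [38.5 48.7 52.2] 419
c2top [ 390.1 -280.4] [77.7 46.3] 5.5 [38.6 48.5 51.8] 435
btn [ 675.7 -119.3] [30.3 30.3] 0.1 [101.1 104.  106. ] 127
mat [ 483.6 -306.8] [182.3 251.3] 89.5 [2.3 3.5 4.8] 2566
bar ends [592.7  59.9  61. ] [582.2 -47.9  61. ]  roof front edge [653.4 166.8  82. ] [ 616.9 -157.1   82. ]  knob top [688.3 141.6 116. ] btn [ 674.2 -119.4  104. ]
din corners [array([568.4, 133.2,  15. ]), array([568.9, 105.3,  15. ]), array([439.4, 128.8,  15. ]), array([440.4,  97.3,  15. ])]
din width rows at 4mm lips
trunk corners [array([546.4, -66.9,  40. ]), array([ 540.5, -108.1,   40. ]), array([422.6, -90.5,  40. ]), array([428.4, -44. ,  40. ])]
```

Offcuts present: the mounting rail at about (504,117) with yaw ≈2°, and the trunking at about (484,-77) with yaw ≈-10°. I'm moving over the rail.

move_arm([
  {"gripper":0.07,"angular":[0,0,-5.9],"travel":[0,0,0]},
  {"gripper":0.07,"angular":[0,0,-5.9],"travel":[0,0,0]},
  {"gripper":0.07,"angular":[0,0,-5.9],"travel":[0,0,0]},
  {"gripper":0.07,"angular":[0,0,-5.9],"travel":[0,0,0]},
  {"gripper":0.07,"travel":[-0.0158,-0.0284,0],"angular":[0,0,0]},
  {"gripper":0.07,"travel":[-0.0158,-0.0284,0],"angular":[0,0,0]},
  {"gripper":0.07,"travel":[-0.0158,-0.0284,0],"angular":[0,0,0]},
  {"gripper":0.07,"travel":[-0.0158,-0.0284,0],"angular":[0,0,0]},
  {"gripper":0.07,"travel":[-0.0158,-0.0284,0],"angular":[0,0,0]},
  {"gripper":0.07,"travel":[-0.0158,-0.0284,0],"angular":[0,0,0]},
  {"gripper":0.07,"travel":[-0.0158,-0.0284,0],"angular":[0,0,0]},
  {"gripper":0.07,"travel":[-0.0158,-0.0284,0],"angular":[0,0,0]},
  {"gripper":0.07,"travel":[-0.0158,-0.0284,0],"angular":[0,0,0]},
  {"gripper":0.07,"travel":[-0.0158,-0.0284,0],"angular":[0,0,0]},
  {"gripper":0.07,"travel":[-0.0158,-0.0284,0],"angular":[0,0,0]},
  {"gripper":0.07,"travel":[-0.0158,-0.0284,0],"angular":[0,0,0]},
  {"gripper":0.07,"travel":[-0.0158,-0.0284,0],"angular":[0,0,0]},
  {"gripper":0.07,"travel":[-0.0158,-0.0284,0],"angular":[0,0,0]},
  {"gripper":0.07,"travel":[-0.0158,-0.0284,0],"angular":[0,0,0]},
  {"gripper":0.07,"travel":[-0.0158,-0.0284,0],"angular":[0,0,0]},
])

```text
clock: 1.77
eef_pos: [503.5, 115.8, 231.2]
ee_rot: [-0.0, 0.001, 1.0, -0.0]
ft_force: [1.2, 1.4, -0.2]
opening: 0.824
```

```bash
cat >> h.py <<'E'
from scipy.spatial.transform import Rotation as Ro
def pose():
    s=observe(); w,x,y,z=s["ee_rot"]; R=Ro.from_quat([x,y,z,w]).as_matrix(); return s,np.array(s["eef_pos"]),R
def goto(t,phi=None):
    """print tool-frame shift to world target t (mm) and turn about tool z to reach jaw angle phi (deg)"""
    s,p,R=pose(); ph=np.degrees(np.arctan2(R[1,1],R[0,1]))
    print("t",round(s["clock"],2),"pos",np.round(p,1),"phi",round(ph,2),"tilt",np.round(np.degrees(np.arccos(-R[2,2])),2),"open",round(s["opening"]*85.4,1),"F",np.round(s["ft_force"],1))
    if phi is None: phi=ph
    th=ph-phi; a=np.radians(phi); Rn=np.array([[-np.sin(a),np.cos(a),0],[np.cos(a),np.sin(a),0],[0,0,-1]])
    print("  turn z",round(th,2)," then tool shift",np.round(Rn@(np.array(t)-p),1), " (before turn:",np.round(R.T@(np.array(t)-p),1),")")
E
python3 - <<'E'
from h import *
goto([504,117,150],91.8)
p,W=grab("wrist"); cv2.imwrite("pics/w1.png",p); np.save("w1.npy",W)
E
```

```text
t 1.77 pos [503.5 115.8 231.2] phi 89.89 tilt 0.02 open 70.3 F [ 1.2  1.4 -0.2]
  turn z -1.91  then tool shift [-0.5  1.2 81.2]  (before turn: [-0.5  1.2 81.2] )
```

View pics/w1.png

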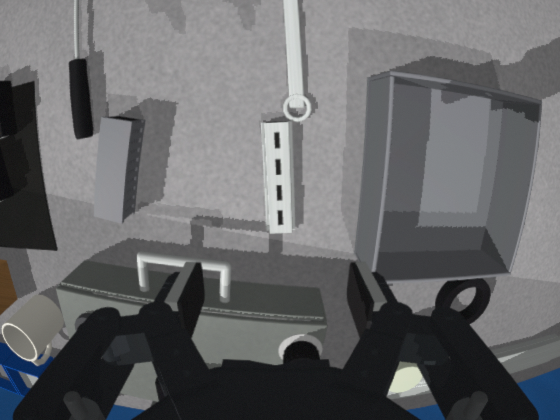

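The wrist view shows the rail at (277,177), the wrench ring at (297,107) just beyond its near end, and the trunking at (117,168). Measuring both from this cloud.

```bash
cat >> h.py <<'E'
def sel(W,x0,x1,y0,y1,z0,z1):
    Q=W.reshape(-1,3); k=(Q[:,0]>x0)&(Q[:,0]<x1)&(Q[:,1]>y0)&(Q[:,1]<y1)&(Q[:,2]>z0)&(Q[:,2]<z1); Q=Q[k]
    c,s,a=cv2.minAreaRect(Q[:,:2].astype(np.float32)); e,v=np.linalg.eigh(np.cov(Q[:,:2].T)); 
    d=np.degrees(np.arctan2(v[1,1],v[0,1])); d=(d+90)%180-90
    print(np.round(c,1),np.round(s,1),round(a,1),"pca",round(d,1),"mean",np.round(Q.mean(0),1),len(Q)); return Q
E
python3 - <<'E'
from h import *
W=np.load("w1.npy")
sel(W,430,580,80,150,10.5,20);sel(W,430,580,80,150,6,20);sel(W,400,570,-140,-30,33,48);sel(W,400,570,-140,-30,10,48)
W=np.load("top0.npy"); sel(W,400,570,-140,-30,33,48)
E
```

```text
[506.1 119.1] [130.6  27.3] 2.5 pca 2.5 mean [503.4 118.9  14.1] 2646
[500.9 125.6] [ 46.5 142. ] 89.3 pca 0.7 mean [501.2 119.5  13.9] 2737
[487.4 -73.1] [ 42.3 121.1] 77.3 pca -12.7 mean [485.3 -70.9  38.9] 3244
[473.6 -99.6] [100.3 136.7] 77.4 pca 11.7 mean [475.5 -75.7  33.4] 4671
[485.5 -73.9] [ 40.4 120.1] 77.2 pca -12.8 mean [485.2 -73.5  39.9] 720
```

move_arm([
  {"gripper":0.07,"travel":[-0.0015,0.0027,0],"angular":[0,0,-2.4]},
  {"gripper":0.07,"travel":[0,0,0.025],"angular":[0,0,0]},
  {"gripper":0.07,"travel":[0,0,0.025],"angular":[0,0,0]},
  {"gripper":0.07,"travel":[0,0,0.025],"angular":[0,0,0]},
  {"gripper":0.07,"travel":[0,0,0.025],"angular":[0,0,0]},
  {"gripper":0.07,"travel":[0,0,0.025],"angular":[0,0,0]},
  {"gripper":0.07,"travel":[0,0,0.025],"angular":[0,0,0]},
  {"gripper":0.07,"travel":[0,0,0.025],"angular":[0,0,0]},
  {"gripper":0.07,"travel":[0,0,0.025],"angular":[0,0,0]},
  {"gripper":0.07,"travel":[0,0,0.007],"angular":[0,0,0]},
  {"gripper":0.07,"travel":[0,0,0.007],"angular":[0,0,0]},
  {"gripper":0.07,"travel":[0,0,0.007],"angular":[0,0,0]},
  {"gripper":0.07,"travel":[0,0,0.006],"angular":[0,0,0]},
  {"gripper":0.0,"travel":[0,0,0],"angular":[0,0,0]},
  {"gripper":0.0,"travel":[0,0,0],"angular":[0,0,0]},
  {"gripper":0.0,"travel":[0,0,0],"angular":[0,0,0]},
  {"gripper":0.0,"travel":[0,0,0],"angular":[0,0,0]},
  {"gripper":0.0,"travel":[0,0,0],"angular":[0,0,0]},
  {"gripper":0.0,"travel":[0,0,0],"angular":[0,0,0]},
  {"gripper":0.0,"travel":[0,0,0],"angular":[0,0,0]},
])

```text
clock: 3.48
eef_pos: [505.3, 120.2, 5.3]
ee_rot: [0.001, -0.02, 1.0, 0.0]
ft_force: [-1.0, 0.2, 5.5]
opening: 0.296
```

move_arm([
  {"gripper":0.0,"travel":[0,0,-0.015],"angular":[0,0,0]},
  {"gripper":0.0,"travel":[0,0,-0.025],"angular":[0,0,0]},
  {"gripper":0.0,"travel":[0,0,-0.03],"angular":[0,0,0]},
  {"gripper":0.0,"travel":[0,0,-0.03],"angular":[0,0,0]},
  {"gripper":0.0,"travel":[0,0,-0.03],"angular":[0,0,0]},
  {"gripper":0.0,"travel":[0,0.015,0],"angular":[0,0,0]},
  {"gripper":0.0,"travel":[0,0.025,0],"angular":[0,0,0]},
  {"gripper":0.0,"travel":[0,0.03,0],"angular":[0,0,0]},
  {"gripper":0.0,"travel":[0,0.03,0],"angular":[0,0,0]},
  {"gripper":0.0,"travel":[0,0.03,0],"angular":[0,0,0]},
  {"gripper":0.0,"travel":[0,0.03,0],"angular":[0,0,0]},
  {"gripper":0.0,"travel":[0,0.03,0],"angular":[0,0,0]},
  {"gripper":0.0,"travel":[0,0.025,0],"angular":[0,0,0]},
  {"gripper":0.0,"travel":[0,0.01,0],"angular":[0,0,0]},
  {"gripper":0.0,"travel":[0,0,0.02],"angular":[0,0,0]},
  {"gripper":0.0,"travel":[0,0,0.025],"angular":[0,0,0]},
  {"gripper":0.0,"travel":[0,0,0.025],"angular":[0,0,0]},
  {"gripper":0.0,"travel":[0,0,0.025],"angular":[0,0,0]},
  {"gripper":0.0,"travel":[0,0,0.01],"angular":[0,0,0]},
  {"gripper":0.0,"travel":[0,0,0],"angular":[0,0,0]},
])

```text
clock: 5.15
eef_pos: [494.4, 343.3, 27.2]
ee_rot: [-0.002, -0.02, 1.0, -0.001]
ft_force: [-0.1, 0.0, -0.5]
opening: 0.297
```

move_arm([
  {"gripper":0.06,"travel":[0,0,0],"angular":[0,0,0]},
  {"gripper":0.06,"travel":[0,0,0],"angular":[0,0,0]},
  {"gripper":0.06,"travel":[0,0,0],"angular":[0,0,0]},
  {"gripper":0.06,"travel":[0,0,-0.02],"angular":[0,0,0]},
  {"gripper":0.06,"travel":[0,0,-0.03],"angular":[0,0,0]},
  {"gripper":0.06,"travel":[0,0,-0.03],"angular":[0,0,0]},
  {"gripper":0.06,"travel":[0,0,-0.03],"angular":[0,0,0]},
  {"gripper":0.06,"travel":[0,0,-0.03],"angular":[0,0,0]},
  {"gripper":0.07,"travel":[0.0021,-0.0347,0],"angular":[0,0,0]},
  {"gripper":0.07,"travel":[0.0021,-0.0347,0],"angular":[0,0,0]},
  {"gripper":0.07,"travel":[0.0021,-0.0347,0],"angular":[0,0,0]},
  {"gripper":0.07,"travel":[0.0021,-0.0347,0],"angular":[0,0,0]},
  {"gripper":0.07,"travel":[0.0021,-0.0347,0],"angular":[0,0,0]},
  {"gripper":0.07,"travel":[0.0021,-0.0347,0],"angular":[0,0,0]},
  {"gripper":0.07,"travel":[0.0021,-0.0347,0],"angular":[0,0,0]},
  {"gripper":0.07,"travel":[0.0021,-0.0347,0],"angular":[0,0,0]},
  {"gripper":0.07,"travel":[0.0021,-0.0347,0],"angular":[0,0,0]},
  {"gripper":0.07,"travel":[0.0021,-0.0347,0],"angular":[0,0,0]},
  {"gripper":0.07,"travel":[0.0021,-0.0347,0],"angular":[0,0,0]},
  {"gripper":0.07,"travel":[0.0021,-0.0347,0],"angular":[0,0,0]},
])

```text
clock: 6.82
eef_pos: [487.4, -73.9, 170.9]
ee_rot: [0.001, -0.02, 1.0, 0.0]
ft_force: [-0.0, -0.4, -0.7]
opening: 0.826
```

Run:
```python
from h import *
p,W=grab("top"); cv2.imwrite("pics/t2.png",p)
print("bin"); sel(W,400,590,235,400,9,60)
pw,Ww=grab("wrist"); cv2.imwrite("pics/w2.png",pw)
print("trunk"); sel(Ww,390,575,-150,-20,33,48)
goto([485.5,-73.5,12],77.2)
```

```text
bin
[498.3 315.5] [138.6 183.1] 86.8 pca 1.6 mean [495.4 339.9  17.9] 655
trunk
[487.7 -72.9] [ 40.3 120.5] 77.3 pca -12.7 mean [484.3 -72.4  39.1] 5941
t 6.92 pos [487.1 -78.7 171. ] phi 91.8 tilt 0.22 open 70.0 F [-0.2  0.9 -0.2]
  turn z 14.6  then tool shift [  2.7   4.7 159. ]  (before turn: [  1.9   5.6 158.9] )
```

move_arm([
  {"gripper":0.07,"travel":[0,0,0],"angular":[0,0,4.9]},
  {"gripper":0.07,"travel":[0,0,0],"angular":[0,0,4.9]},
  {"gripper":0.07,"travel":[0.0015,0.005,0],"angular":[0,0,4.9]},
  {"gripper":0.07,"travel":[0,0,0.025],"angular":[0,0,0]},
  {"gripper":0.07,"travel":[0,0,0.03],"angular":[0,0,0]},
  {"gripper":0.07,"travel":[0,0,0.03],"angular":[0,0,0]},
  {"gripper":0.07,"travel":[0,0,0.03],"angular":[0,0,0]},
  {"gripper":0.07,"travel":[0,0,0.025],"angular":[0,0,0]},
  {"gripper":0.07,"travel":[0,0,0.013],"angular":[0,0,0]},
  {"gripper":0.07,"travel":[0,0,0.008],"angular":[0,0,0]},
  {"gripper":0.07,"travel":[0,0,0],"angular":[0,0,0]},
  {"gripper":0.0,"travel":[0,0,0],"angular":[0,0,0]},
  {"gripper":0.0,"travel":[0,0,0],"angular":[0,0,0]},
  {"gripper":0.0,"travel":[0,0,0],"angular":[0,0,0]},
  {"gripper":0.0,"travel":[0,0,0],"angular":[0,0,0]},
  {"gripper":0.0,"travel":[0,0,0],"angular":[0,0,0]},
  {"gripper":0.0,"travel":[0,0,0],"angular":[0,0,0]},
])

```text
clock: 8.33
eef_pos: [487.5, -67.2, 9.8]
ee_rot: [0.001, 0.108, 0.994, 0.0]
ft_force: [-0.6, 0.1, 5.2]
opening: 0.456
```

Run:
```python
from h import *
goto([494,300,160],90)
```

```text
t 8.33 pos [487.5 -67.2   9.8] phi 77.58 tilt 0.16 open 39.0 F [-0.6  0.1  5.2]
  turn z -12.42  then tool shift [  -6.5  367.2 -150.2]  (before turn: [  72.2  360.1 -150.2] )
```

move_arm([
  {"gripper":0.0,"travel":[0,0,-0.015],"angular":[0,0,0]},
  {"gripper":0.0,"travel":[0,0,-0.025],"angular":[0,0,0]},
  {"gripper":0.0,"travel":[0,0,-0.03],"angular":[0,0,0]},
  {"gripper":0.0,"travel":[0,0,-0.03],"angular":[0,0,0]},
  {"gripper":0.0,"travel":[0,0,-0.03],"angular":[0,0,0]},
  {"gripper":0.0,"travel":[0,0,-0.02],"angular":[0,0,-6.2]},
  {"gripper":0.0,"travel":[-0.0065,0.01,0],"angular":[0,0,-6.2]},
  {"gripper":0.0,"travel":[0,0.02,0],"angular":[0,0,0]},
  {"gripper":0.0,"travel":[0,0.03,0],"angular":[0,0,0]},
  {"gripper":0.0,"travel":[0,0.03,0],"angular":[0,0,0]},
  {"gripper":0.0,"travel":[0,0.03,0],"angular":[0,0,0]},
  {"gripper":0.0,"travel":[0,0.03,0],"angular":[0,0,0]},
  {"gripper":0.0,"travel":[0,0.03,0],"angular":[0,0,0]},
  {"gripper":0.0,"travel":[0,0.03,0],"angular":[0,0,0]},
  {"gripper":0.0,"travel":[0,0.03,0],"angular":[0,0,0]},
  {"gripper":0.0,"travel":[0,0.03,0],"angular":[0,0,0]},
  {"gripper":0.0,"travel":[0,0.03,0],"angular":[0,0,0]},
  {"gripper":0.0,"travel":[0,0.03,0],"angular":[0,0,0]},
  {"gripper":0.0,"travel":[0,0.027,0],"angular":[0,0,0]},
  {"gripper":0.0,"travel":[0,0,0],"angular":[0,0,0]},
])

```text
clock: 10.0
eef_pos: [492.7, 296.4, 159.3]
ee_rot: [0.001, -0.003, 1.0, 0.002]
ft_force: [-0.9, 0.2, -1.6]
opening: 0.458
```

move_arm([
  {"gripper":0.0,"travel":[0,0,0.02],"angular":[0,0,0]},
  {"gripper":0.0,"travel":[0,0,0.03],"angular":[0,0,0]},
  {"gripper":0.0,"travel":[0,0,0.035],"angular":[0,0,0]},
  {"gripper":0.0,"travel":[0,0,0.025],"angular":[0,0,0]},
  {"gripper":0.065,"travel":[0,0,0],"angular":[0,0,0]},
  {"gripper":0.065,"travel":[0,0,0],"angular":[0,0,0]},
  {"gripper":0.065,"travel":[0,0,0],"angular":[0,0,0]},
  {"gripper":0.065,"travel":[0,0,-0.02],"angular":[0,0,0]},
  {"gripper":0.065,"travel":[0,0,-0.035],"angular":[0,0,0]},
  {"gripper":0.065,"travel":[0,0,-0.035],"angular":[0,0,0]},
  {"gripper":0.065,"travel":[0,0,-0.035],"angular":[0,0,0]},
  {"gripper":0.0,"travel":[-0.0074,-0.0316,0],"angular":[0,0,0]},
  {"gripper":0.0,"travel":[-0.0074,-0.0316,0],"angular":[0,0,0]},
  {"gripper":0.0,"travel":[-0.0074,-0.0316,0],"angular":[0,0,0]},
  {"gripper":0.0,"travel":[-0.0074,-0.0316,0],"angular":[0,0,0]},
  {"gripper":0.0,"travel":[-0.0074,-0.0316,0],"angular":[0,0,0]},
  {"gripper":0.0,"travel":[-0.0074,-0.0316,0],"angular":[0,0,0]},
  {"gripper":0.0,"travel":[-0.0074,-0.0316,0],"angular":[0,0,0]},
  {"gripper":0.0,"travel":[-0.0074,-0.0316,0],"angular":[0,0,0]},
  {"gripper":0.0,"travel":[-0.0074,-0.0316,0],"angular":[0,0,0]},
])

```text
clock: 11.67
eef_pos: [561.7, 3.2, 176.3]
ee_rot: [0.002, 0.0, 1.0, 0.0]
ft_force: [0.4, -0.1, -0.2]
opening: -0.003
```

Run:
```python
from h import *
p,W=grab("wrist"); cv2.imwrite("pics/w3.png",p); np.save("w3.npy",W)
pt,Wt=grab("top"); 
ps,_=get_image("scene")
print("bin");sel(Wt,395,595,225,410,12,70)
print("roof");sel(W,600,720,-140,140,79,86)
print("bar");sel(W,570,610,-40,48,50,66)
goto([611,6,120],84)
print(observe()["joints"])
can=np.hstack([cv2.resize(pt[180:300,80:240],(400,300)),cv2.resize(ps[70:230,220:433],(400,300))]);can=np.vstack([can,np.hstack([p[:,80:480][:300],pt[180:480,330:560].repeat(1,0)[:240] if 0 else np.zeros((300,400,3),np.uint8)])]);cv2.imwrite("pics/m3.png",can)
```

```text
bin
[511.9 336.5] [147.  164.3] 90.0 pca 29.7 mean [491.5 306.4  32.8] 1446
roof
[681.9  -2.4] [282.3  90.4] 85.7 pca 84.4 mean [654.7 -27.8  81.1] 4248
bar
[594.7   4. ] [87.9 30.9] 89.7 pca 88.1 mean [5.885e+02 5.000e-01 5.860e+01] 1530
t 11.82 pos [561.8   1.2 176.1] phi 89.66 tilt 0.25 open -0.3 F [0.1 0.9 0.4]
  turn z 5.66  then tool shift [-48.4   9.9  56.1]  (before turn: [-48.9   5.1  56.3] )
[-0.25625484  0.38389797  0.21300607  1.81714799 -0.09673417  0.94630534
  1.56278677]
```

View pics/m3.png

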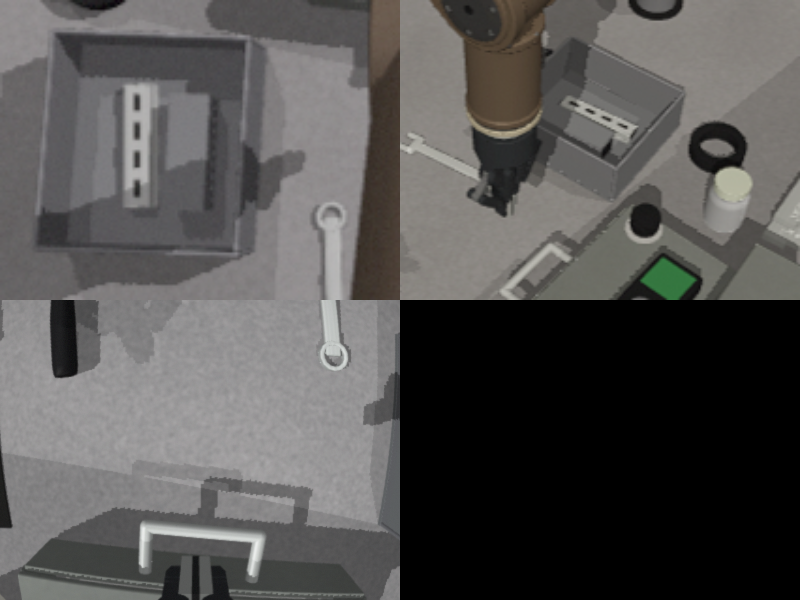

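Both offcuts lie in the bin: the rail at (140,145) and the trunking at (187,140) in the upper left tile. The space before the drawer is clear. I'm hooking the bar from behind with the fingers closed.

move_arm([
  {"gripper":0.0,"travel":[0,0,0],"angular":[0,0,5.7]},
  {"gripper":0.0,"travel":[-0.0162,0.0026,0],"angular":[0,0,0]},
  {"gripper":0.0,"travel":[-0.0162,0.0026,0],"angular":[0,0,0]},
  {"gripper":0.0,"travel":[-0.016,0.0026,0],"angular":[0,0,0]},
  {"gripper":0.0,"travel":[0,0,0.02],"angular":[0,0,0]},
  {"gripper":0.0,"travel":[0,0,0.03],"angular":[0,0,0]},
  {"gripper":0.0,"travel":[0,0,0.02],"angular":[0,0,0]},
  {"gripper":0.0,"travel":[0,0,0.02],"angular":[0,0,0]},
  {"gripper":0.0,"travel":[0,0,0.015],"angular":[0,0,0]},
  {"gripper":0.0,"travel":[0,0,0.015],"angular":[0,0,0]},
  {"gripper":0.0,"travel":[0,0,0.014],"angular":[0,0,0]},
  {"gripper":0.0,"travel":[0,0,0],"angular":[0,0,0]},
])

```text
clock: 12.82
eef_pos: [608.6, 9.4, 38.5]
ee_rot: [-0.001, 0.049, 0.999, 0.0]
ft_force: [-1.4, 0.7, -0.7]
opening: -0.0
```

move_arm([
  {"gripper":0.0,"travel":[0.002,0,0],"angular":[0,0,0]},
  {"gripper":0.0,"travel":[0.002,0,0],"angular":[0,0,0]},
  {"gripper":0.0,"travel":[0.002,0,0],"angular":[0,0,0]},
  {"gripper":0.0,"travel":[0.002,0,0],"angular":[0,0,0]},
  {"gripper":0.0,"travel":[0.002,0,0],"angular":[0,0,0]},
  {"gripper":0.0,"travel":[0.002,0,0],"angular":[0,0,0]},
])

```text
clock: 13.32
eef_pos: [602.1, 9.1, 41.3]
ee_rot: [0.005, 0.05, 0.999, 0.0]
ft_force: [14.8, -0.1, -8.5]
opening: -0.0
```

move_arm([
  {"gripper":0.0,"travel":[0.002,0,0],"angular":[0,0,0]},
  {"gripper":0.0,"travel":[0.001,0,0],"angular":[0,0,0]},
  {"gripper":0.0,"travel":[0,0,0],"angular":[0,0,0]},
  {"gripper":0.0,"travel":[0,0,0],"angular":[0,0,0]},
])

```text
clock: 13.65
eef_pos: [595.2, 9.4, 40.1]
ee_rot: [0.001, 0.05, 0.999, 0.0]
ft_force: [2.8, -0.7, 2.7]
opening: -0.002
```

move_arm([
  {"gripper":0.0,"travel":[0.002,0,0],"angular":[0,0,0]},
  {"gripper":0.0,"travel":[0.002,0,0],"angular":[0,0,0]},
  {"gripper":0.0,"travel":[0.002,0,0],"angular":[0,0,0]},
  {"gripper":0.0,"travel":[0,0,0],"angular":[0,0,0]},
  {"gripper":0.0,"travel":[0,0,0],"angular":[0,0,0]},
])

```text
clock: 14.07
eef_pos: [587.4, 9.7, 38.9]
ee_rot: [-0.001, 0.05, 0.999, -0.0]
ft_force: [-0.7, -0.1, -0.3]
opening: -0.004
```

It slides freely, so the drawer is not locked. Pulling on.

move_arm([
  {"gripper":0.0,"travel":[0.006,0,0],"angular":[0,0,0]},
  {"gripper":0.0,"travel":[0.01,0,0],"angular":[0,0,0]},
  {"gripper":0.0,"travel":[0.012,0,0],"angular":[0,0,0]},
  {"gripper":0.0,"travel":[0.012,0,0],"angular":[0,0,0]},
  {"gripper":0.0,"travel":[0.012,0,0],"angular":[0,0,0]},
  {"gripper":0.0,"travel":[0.012,0,0],"angular":[0,0,0]},
  {"gripper":0.0,"travel":[0.012,0,0],"angular":[0,0,0]},
  {"gripper":0.0,"travel":[0.012,0,0],"angular":[0,0,0]},
  {"gripper":0.0,"travel":[0.012,0,0],"angular":[0,0,0]},
  {"gripper":0.0,"travel":[0.008,0,0],"angular":[0,0,0]},
  {"gripper":0.0,"travel":[0.006,0,0],"angular":[0,0,0]},
  {"gripper":0.0,"travel":[0.004,0,0],"angular":[0,0,0]},
  {"gripper":0.0,"travel":[0.003,0,0],"angular":[0,0,0]},
  {"gripper":0.0,"travel":[0.003,0,0],"angular":[0,0,0]},
  {"gripper":0.0,"travel":[0,0,0],"angular":[0,0,0]},
  {"gripper":0.0,"travel":[0,0,0],"angular":[0,0,0]},
])

```text
clock: 15.4
eef_pos: [465.0, 22.3, 39.3]
ee_rot: [-0.0, 0.05, 0.999, 0.0]
ft_force: [-0.1, -0.1, 1.2]
opening: -0.001
```

move_arm([
  {"gripper":0.0,"travel":[0.002,0,0],"angular":[0,0,0]},
  {"gripper":0.0,"travel":[0.002,0,0],"angular":[0,0,0]},
  {"gripper":0.0,"travel":[0.002,0,0],"angular":[0,0,0]},
  {"gripper":0.0,"travel":[0,0,0],"angular":[0,0,0]},
  {"gripper":0.0,"travel":[0,0,0],"angular":[0,0,0]},
])

```text
clock: 15.82
eef_pos: [458.8, 22.8, 39.3]
ee_rot: [-0.0, 0.05, 0.999, 0.0]
ft_force: [0.7, -0.5, -1.1]
opening: 0.003
```

move_arm([
  {"gripper":0.0,"travel":[0.002,0,0],"angular":[0,0,0]},
  {"gripper":0.0,"travel":[0.002,0,0],"angular":[0,0,0]},
  {"gripper":0.0,"travel":[0.002,0,0],"angular":[0,0,0]},
  {"gripper":0.0,"travel":[0,0,0],"angular":[0,0,0]},
  {"gripper":0.0,"travel":[0,0,0],"angular":[0,0,0]},
])

```text
clock: 16.23
eef_pos: [456.0, 23.2, 39.9]
ee_rot: [0.003, 0.05, 0.999, 0.0]
ft_force: [7.7, -1.5, -5.6]
opening: -0.001
```

move_arm([
  {"gripper":0.0,"travel":[0.002,0,0],"angular":[0,0,0]},
  {"gripper":0.0,"travel":[0.001,0,0],"angular":[0,0,0]},
  {"gripper":0.0,"travel":[0,0,0],"angular":[0,0,0]},
  {"gripper":0.0,"travel":[0,0,0],"angular":[0,0,0]},
])

```text
clock: 16.57
eef_pos: [455.9, 23.4, 40.4]
ee_rot: [0.005, 0.05, 0.999, 0.0]
ft_force: [15.5, -2.4, -9.3]
opening: 0.002
```

move_arm([
  {"gripper":0.0,"travel":[-0.006,0,0],"angular":[0,0,0]},
  {"gripper":0.0,"travel":[-0.01,0,0],"angular":[0,0,0]},
  {"gripper":0.0,"travel":[0,0,0],"angular":[0,0,0]},
  {"gripper":0.0,"travel":[0,0,-0.02],"angular":[0,0,0]},
  {"gripper":0.0,"travel":[0,0,-0.03],"angular":[0,0,0]},
  {"gripper":0.0,"travel":[0,0,-0.035],"angular":[0,0,0]},
  {"gripper":0.0,"travel":[0,0,-0.035],"angular":[0,0,0]},
  {"gripper":0.0,"travel":[0,0,-0.035],"angular":[0,0,0]},
  {"gripper":0.075,"travel":[-0.0008,-0.02,-0.01],"angular":[0,0,0]},
  {"gripper":0.075,"travel":[-0.0008,-0.03,0],"angular":[0,0,0]},
  {"gripper":0.075,"travel":[-0.0008,-0.033,0],"angular":[0,0,0]},
  {"gripper":0.075,"travel":[-0.0008,-0.033,0],"angular":[0,0,0]},
  {"gripper":0.075,"travel":[-0.0008,-0.033,0],"angular":[0,0,0]},
  {"gripper":0.075,"travel":[-0.0008,-0.033,0],"angular":[0,0,0]},
  {"gripper":0.075,"travel":[-0.0008,-0.033,0],"angular":[0,0,0]},
  {"gripper":0.075,"travel":[-0.0008,-0.033,0],"angular":[0,0,0]},
  {"gripper":0.075,"travel":[-0.0008,-0.03,0],"angular":[0,0,0]},
  {"gripper":0.075,"travel":[-0.0008,-0.02,0],"angular":[0,0,0]},
  {"gripper":0.075,"travel":[-0.0008,-0.01,0],"angular":[0,0,0]},
  {"gripper":0.075,"travel":[0,0,0],"angular":[0,0,0]},
])

```text
clock: 18.23
eef_pos: [443.3, -287.1, 204.0]
ee_rot: [-0.001, 0.052, 0.999, -0.0]
ft_force: [-0.2, -0.1, 0.0]
opening: 0.883
```

Run:
```python
from h import *
p,W=grab("wrist"); cv2.imwrite("pics/w4.png",p)
pt,Wt=grab("top"); cv2.imwrite("pics/t4.png",pt); np.save("t4.npy",Wt)
print("c1w");sel(W,435,540,-375,-250,36,56)
print("c2w");sel(W,340,436,-340,-220,36,56)
print("c1t");sel(Wt,435,540,-375,-250,36,56)
print("c2t");sel(Wt,340,436,-340,-220,36,56)
print("panel");sel(Wt,470,500,-180,180,67,82)
goto([486.5,-311.2,12],103)
cv2.imwrite("pics/m4.png",np.hstack([p,pt[100:380,180:430].repeat(1,0)][:1]+[cv2.resize(pt[100:380,200:340],(210,420))]))
```

```text
c1w
[ 486.5 -311. ] [78.6 46.4] 12.7 pca 14.3 mean [ 483.2 -310.8   45.4] 2888
c2w
[ 392.5 -279.8] [78.3 46.6] 7.2 pca 5.8 mean [ 391.5 -280.1   45.5] 3440
c1t
[ 493.3 -310.1] [63.5 47.3] 12.5 pca 17.8 mean [ 492.5 -309.1   46.9] 398
c2t
[ 391.2 -280.1] [78.9 47.2] 5.1 pca 6.8 mean [ 391.7 -279.4   45.6] 525
panel
[486.1  15.4] [319.4   6. ] 84.4 pca 84.5 mean [485.2   8.3  73.7] 297
t 18.33 pos [ 444.2 -284.   203.9] phi 84.31 tilt 0.09 open 74.8 F [-0.1  0.7 -1. ]
  turn z -18.69  then tool shift [-35.1 -36.  191.9]  (before turn: [-45.  -23.1 191.8] )
```

View pics/m4.png

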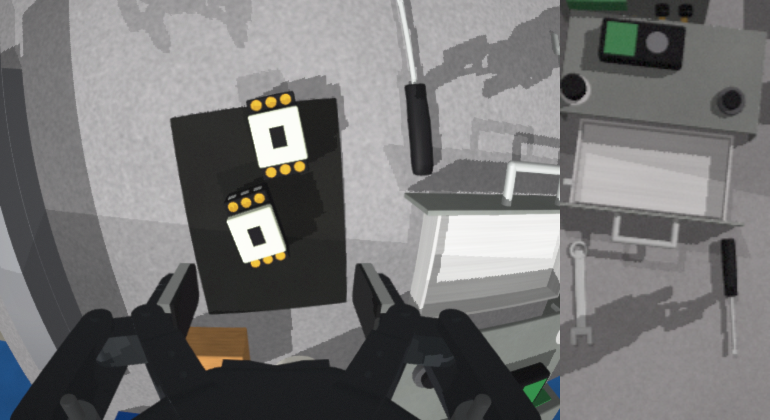

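move_arm([
  {"gripper":0.075,"travel":[0,0,0],"angular":[0,0,-6.2]},
  {"gripper":0.075,"travel":[0,0,0],"angular":[0,0,-6.2]},
  {"gripper":0.075,"travel":[0,0,0],"angular":[0,0,-6.2]},
  {"gripper":0.075,"travel":[-0.0175,-0.0175,0.01],"angular":[0,0,0]},
  {"gripper":0.075,"travel":[-0.0175,-0.0175,0.025],"angular":[0,0,0]},
  {"gripper":0.075,"travel":[0,0,0.03],"angular":[0,0,0]},
  {"gripper":0.075,"travel":[0,0,0.03],"angular":[0,0,0]},
  {"gripper":0.075,"travel":[0,0,0.025],"angular":[0,0,0]},
  {"gripper":0.075,"travel":[0,0,0],"angular":[0,0,0]},
])

```text
clock: 19.08
eef_pos: [484.1, -307.2, 79.6]
ee_rot: [-0.003, -0.114, 0.994, 0.003]
ft_force: [-0.4, 1.4, -0.2]
opening: 0.88
```

Run:
```python
from h import *
goto([486.5,-311.2,12],103)
```

```text
t 19.08 pos [ 484.1 -307.2   79.6] phi 103.06 tilt 0.5 open 75.2 F [-0.4  1.4 -0.2]
  turn z 0.06  then tool shift [-1.4 -4.4 67.6]  (before turn: [-1.8 -4.9 67.6] )
```

move_arm([
  {"gripper":0.075,"travel":[-0.001,-0.002,0.015],"angular":[0,0,0]},
  {"gripper":0.075,"travel":[0,0,0.02],"angular":[0,0,0]},
  {"gripper":0.075,"travel":[0,0,0.02],"angular":[0,0,0]},
  {"gripper":0.075,"travel":[0,0,0.014],"angular":[0,0,0]},
  {"gripper":0.075,"travel":[0,0,0],"angular":[0,0,0]},
  {"gripper":0.0,"travel":[0,0,0],"angular":[0,0,0]},
  {"gripper":0.0,"travel":[0,0,0],"angular":[0,0,0]},
  {"gripper":0.0,"travel":[0,0,0],"angular":[0,0,0]},
  {"gripper":0.0,"travel":[0,0,0],"angular":[0,0,0]},
  {"gripper":0.0,"travel":[0,0,0],"angular":[0,0,0]},
])

```text
clock: 19.92
eef_pos: [488.8, -313.2, 17.2]
ee_rot: [0.001, -0.112, 0.994, -0.0]
ft_force: [-0.1, 1.9, 6.9]
opening: 0.529
```

Run:
```python
from h import *
c=np.array([557.5,8.]); uy=np.array([.098,.995])
for s in (60,-60): goto([*(c+s*uy),150],84.3)
```

```text
t 19.92 pos [ 488.8 -313.2   17.2] phi 102.91 tilt 0.15 open 45.2 F [-0.1  1.9  6.9]
  turn z 18.61  then tool shift [ -36.3  386.4 -132.8]  (before turn: [-158.1  354.5 -132.8] )
t 19.92 pos [ 488.8 -313.2   17.2] phi 102.91 tilt 0.15 open 45.2 F [-0.1  1.9  6.9]
  turn z 18.61  then tool shift [ -36.5  266.5 -132.8]  (before turn: [-120.   240.8 -132.7] )
```

move_arm([
  {"gripper":0.0,"travel":[0,0,-0.015],"angular":[0,0,0]},
  {"gripper":0.0,"travel":[0,0,-0.025],"angular":[0,0,0]},
  {"gripper":0.0,"travel":[0,0,-0.03],"angular":[0,0,0]},
  {"gripper":0.0,"travel":[0,0,-0.035],"angular":[0,0,0]},
  {"gripper":0.0,"travel":[0,0,-0.03],"angular":[0,0,6.2]},
  {"gripper":0.0,"travel":[0,0,0],"angular":[0,0,6.2]},
  {"gripper":0.0,"travel":[0,0,0],"angular":[0,0,6.2]},
  {"gripper":0.0,"travel":[0,0.02,0],"angular":[0,0,0]},
  {"gripper":0.0,"travel":[-0.003,0.03,0],"angular":[0,0,0]},
  {"gripper":0.0,"travel":[-0.003,0.034,0],"angular":[0,0,0]},
  {"gripper":0.0,"travel":[-0.004,0.036,0],"angular":[0,0,0]},
  {"gripper":0.0,"travel":[-0.004,0.036,0],"angular":[0,0,0]},
  {"gripper":0.0,"travel":[-0.004,0.036,0],"angular":[0,0,0]},
  {"gripper":0.0,"travel":[-0.004,0.036,0],"angular":[0,0,0]},
  {"gripper":0.0,"travel":[-0.004,0.036,0],"angular":[0,0,0]},
  {"gripper":0.0,"travel":[-0.004,0.036,0],"angular":[0,0,0]},
  {"gripper":0.0,"travel":[-0.003,0.034,0],"angular":[0,0,0]},
  {"gripper":0.0,"travel":[-0.003,0.03,0],"angular":[0,0,0]},
  {"gripper":0.0,"travel":[0,0.022,0],"angular":[0,0,0]},
  {"gripper":0.0,"travel":[0,0,0],"angular":[0,0,0]},
])

```text
clock: 21.58
eef_pos: [562.0, 74.2, 150.7]
ee_rot: [0.0, 0.046, 0.999, 0.002]
ft_force: [0.2, 0.4, -3.6]
opening: 0.528
```

Run:
```python
from h import *
p,W=grab("wrist"); pt,Wt=grab("top"); np.save("t5.npy",Wt)
c=np.array([557.5,8.]); uy=np.array([.098,.995])
goto([*(c+60*uy),24],84.3)
cv2.imwrite("pics/m5.png",np.hstack([p[:,150:],cv2.resize(pt[90:250,190:350],(390,390))]+[] if 0 else [p[:,170:],cv2.copyMakeBorder(cv2.resize(pt[90:250,190:350],(400,400)),0,20,0,0,cv2.BORDER_CONSTANT)]))
```

```text
t 21.68 pos [561.6  68.4 150.7] phi 84.43 tilt 0.01 open 45.2 F [ 0.5 -0.4 -3.5]
  turn z 0.13  then tool shift [ -1.8  -0.5 126.7]  (before turn: [ -1.8  -0.5 126.7] )
```

View pics/m5.png

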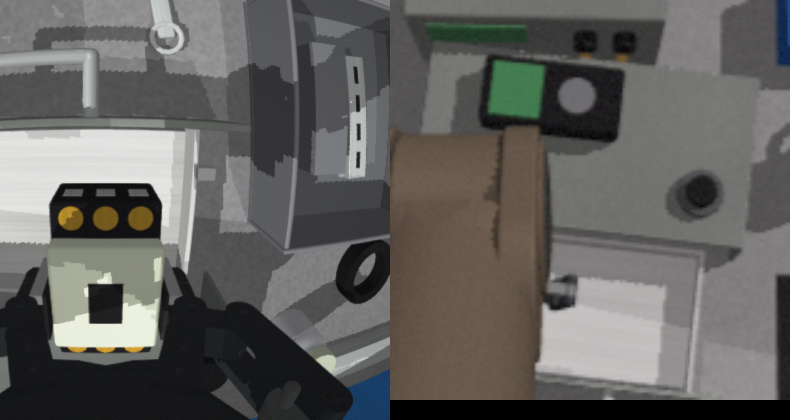

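The contactor is held square over the drawer floor. Lowering gently.

move_arm([
  {"gripper":0.0,"travel":[-0.001,0,0.015],"angular":[0,0,0]},
  {"gripper":0.0,"travel":[0,0,0.025],"angular":[0,0,0]},
  {"gripper":0.0,"travel":[0,0,0.025],"angular":[0,0,0]},
  {"gripper":0.0,"travel":[0,0,0.025],"angular":[0,0,0]},
  {"gripper":0.0,"travel":[0,0,0.018],"angular":[0,0,0]},
  {"gripper":0.0,"travel":[0,0,0.008],"angular":[0,0,0]},
  {"gripper":0.0,"travel":[0,0,0.003],"angular":[0,0,0]},
  {"gripper":0.0,"travel":[0,0,0.002],"angular":[0,0,0]},
  {"gripper":0.0,"travel":[0,0,0],"angular":[0,0,0]},
  {"gripper":0.0,"travel":[0,0,0],"angular":[0,0,0]},
])

```text
clock: 22.52
eef_pos: [563.7, 66.9, 30.4]
ee_rot: [0.001, 0.05, 0.999, 0.0]
ft_force: [-0.5, -0.5, -3.4]
opening: 0.532
```

move_arm([
  {"gripper":0.0,"travel":[0,0,0.002],"angular":[0,0,0]},
  {"gripper":0.0,"travel":[0,0,0.001],"angular":[0,0,0]},
  {"gripper":0.0,"travel":[0,0,0.001],"angular":[0,0,0]},
  {"gripper":0.0,"travel":[0,0,0],"angular":[0,0,0]},
  {"gripper":0.0,"travel":[0,0,0],"angular":[0,0,0]},
])

```text
clock: 22.93
eef_pos: [563.8, 67.2, 26.2]
ee_rot: [0.001, 0.05, 0.999, 0.0]
ft_force: [0.2, -0.6, 6.1]
opening: 0.521
```

move_arm([
  {"gripper":0.065,"travel":[0,0,0],"angular":[0,0,0]},
  {"gripper":0.065,"travel":[0,0,0],"angular":[0,0,0]},
  {"gripper":0.065,"travel":[0,0,0],"angular":[0,0,0]},
  {"gripper":0.065,"travel":[0,0,-0.015],"angular":[0,0,0]},
  {"gripper":0.065,"travel":[0,0,-0.03],"angular":[0,0,0]},
  {"gripper":0.065,"travel":[0,0,-0.035],"angular":[0,0,0]},
  {"gripper":0.065,"travel":[0,0,-0.035],"angular":[0,0,0]},
  {"gripper":0.065,"travel":[0,0,-0.035],"angular":[0,0,0]},
  {"gripper":0.075,"travel":[0.0114,-0.0302,0],"angular":[0,0,0]},
  {"gripper":0.075,"travel":[0.0114,-0.0302,0],"angular":[0,0,0]},
  {"gripper":0.075,"travel":[0.0114,-0.0302,0],"angular":[0,0,0]},
  {"gripper":0.075,"travel":[0.0114,-0.0302,0],"angular":[0,0,0]},
  {"gripper":0.075,"travel":[0.0114,-0.0302,0],"angular":[0,0,0]},
  {"gripper":0.075,"travel":[0.0114,-0.0302,0],"angular":[0,0,0]},
  {"gripper":0.075,"travel":[0.0114,-0.0302,0],"angular":[0,0,0]},
  {"gripper":0.075,"travel":[0.0114,-0.0302,0],"angular":[0,0,0]},
  {"gripper":0.075,"travel":[0.0114,-0.0302,0],"angular":[0,0,0]},
  {"gripper":0.075,"travel":[0.0114,-0.0302,0],"angular":[0,0,0]},
  {"gripper":0.075,"travel":[0.0114,-0.0302,0],"angular":[0,0,0]},
  {"gripper":0.075,"travel":[0.0114,-0.0302,0],"angular":[0,0,0]},
])

```text
clock: 24.6
eef_pos: [389.7, -281.1, 175.4]
ee_rot: [0.0, 0.05, 0.999, 0.0]
ft_force: [1.4, -0.1, -0.8]
opening: 0.883
```

Run:
```python
from h import *
p,W=grab("wrist"); pt,Wt=grab("top"); np.save("t6.npy",Wt); cv2.imwrite("pics/w6.png",p); cv2.imwrite("pics/t6.png",pt)
print("c2w");sel(W,330,470,-360,-220,36,56)
print("c2t");sel(Wt,330,470,-360,-220,36,56)
print("c1 in tray");sel(Wt,495,615,-120,140,48,70)
print("offcuts");sel(Wt,395,595,225,410,12,70)
goto([391.7,-280,12],96.2)
```

```text
c2w
[ 392.3 -279.7] [79.3 46.1] 6.1 pca 6.2 mean [ 390.  -279.7   45.4] 3885
c2t
[ 391.2 -279.6] [79.6 46.3] 6.1 pca -10.4 mean [ 398.  -275.2   44.8] 363
c1 in tray
[538.1  77.8] [ 63.1 123.5] 65.3 pca -11.4 mean [560.4  65.8  57. ] 371
offcuts
[511.9 336.4] [147.5 164.3] 89.8 pca 29.9 mean [491.7 306.7  32.6] 1460
t 24.7 pos [ 387.6 -284.8  175.7] phi 83.84 tilt 0.13 open 75.1 F [ 0.3 -0.3 -0.6]
  turn z -12.36  then tool shift [ -4.6   4.3 163.7]  (before turn: [ -3.5   5.5 163.7] )
```

move_arm([
  {"gripper":0.075,"travel":[0,0,0],"angular":[0,0,-6.1]},
  {"gripper":0.075,"travel":[-0.004,0.0045,0],"angular":[0,0,-6.1]},
  {"gripper":0.075,"travel":[0,0,0.02],"angular":[0,0,0]},
  {"gripper":0.075,"travel":[0,0,0.03],"angular":[0,0,0]},
  {"gripper":0.075,"travel":[0,0,0.03],"angular":[0,0,0]},
  {"gripper":0.075,"travel":[0,0,0.03],"angular":[0,0,0]},
  {"gripper":0.075,"travel":[0,0,0.025],"angular":[0,0,0]},
  {"gripper":0.075,"travel":[0,0,0.018],"angular":[0,0,0]},
  {"gripper":0.075,"travel":[0,0,0.01],"angular":[0,0,0]},
  {"gripper":0.075,"travel":[0,0,0],"angular":[0,0,0]},
  {"gripper":0.0,"travel":[0,0,0],"angular":[0,0,0]},
  {"gripper":0.0,"travel":[0,0,0],"angular":[0,0,0]},
  {"gripper":0.0,"travel":[0,0,0],"angular":[0,0,0]},
  {"gripper":0.0,"travel":[0,0,0],"angular":[0,0,0]},
  {"gripper":0.0,"travel":[0,0,0],"angular":[0,0,0]},
])

```text
clock: 25.95
eef_pos: [395.7, -276.1, 13.7]
ee_rot: [0.001, -0.057, 0.998, -0.001]
ft_force: [-1.4, -0.9, 7.8]
opening: 0.53
```

Run:
```python
from h import *
c=np.array([557.5,8.]); uy=np.array([.098,.995])
goto([*(c-55*uy),150],84.3)
```

```text
t 25.95 pos [ 395.7 -276.1   13.7] phi 96.48 tilt 0.17 open 45.2 F [-1.4 -0.9  7.8]
  turn z 12.18  then tool shift [-132.9  243.8 -136.3]  (before turn: [-181.7  210.  -136.2] )
```

move_arm([
  {"gripper":0.0,"travel":[0,0,-0.015],"angular":[0,0,0]},
  {"gripper":0.0,"travel":[0,0,-0.025],"angular":[0,0,0]},
  {"gripper":0.0,"travel":[0,0,-0.032],"angular":[0,0,0]},
  {"gripper":0.0,"travel":[0,0,-0.034],"angular":[0,0,0]},
  {"gripper":0.0,"travel":[0,0,-0.03],"angular":[0,0,6.1]},
  {"gripper":0.0,"travel":[0,0,0],"angular":[0,0,6.1]},
  {"gripper":0.0,"travel":[-0.007,0.0125,0],"angular":[0,0,0]},
  {"gripper":0.0,"travel":[-0.0133,0.0244,0],"angular":[0,0,0]},
  {"gripper":0.0,"travel":[-0.0133,0.0244,0],"angular":[0,0,0]},
  {"gripper":0.0,"travel":[-0.0133,0.0244,0],"angular":[0,0,0]},
  {"gripper":0.0,"travel":[-0.0133,0.0244,0],"angular":[0,0,0]},
  {"gripper":0.0,"travel":[-0.0133,0.0244,0],"angular":[0,0,0]},
  {"gripper":0.0,"travel":[-0.0133,0.0244,0],"angular":[0,0,0]},
  {"gripper":0.0,"travel":[-0.0133,0.0244,0],"angular":[0,0,0]},
  {"gripper":0.0,"travel":[-0.0133,0.0244,0],"angular":[0,0,0]},
  {"gripper":0.0,"travel":[-0.0133,0.0244,0],"angular":[0,0,0]},
  {"gripper":0.0,"travel":[-0.0063,0.0118,0],"angular":[0,0,0]},
  {"gripper":0.0,"travel":[0,0,0],"angular":[0,0,0]},
])

```text
clock: 27.45
eef_pos: [552.8, -41.8, 148.5]
ee_rot: [0.0, 0.047, 0.999, 0.001]
ft_force: [-0.3, -0.1, -4.1]
opening: 0.536
```

Run:
```python
from h import *
p,W=grab("wrist"); cv2.imwrite("pics/w7.png",p)
c=np.array([557.5,8.]); uy=np.array([.098,.995])
print("c1 in tray");sel(W,495,625,20,120,50,66)
goto([*(c-55*uy),30],84.3)
```

```text
c1 in tray
[562.2  66.6] [46.8 50.2] 84.3 pca 1.5 mean [560.5  64.8  56.8] 3143
t 27.5 pos [551.5 -44.2 148.4] phi 84.47 tilt 0.02 open 44.8 F [-0.6  0.  -3.1]
  turn z 0.17  then tool shift [ -0.8  -2.4 118.4]  (before turn: [ -0.8  -2.5 118.4] )
```

View pics/w7.png

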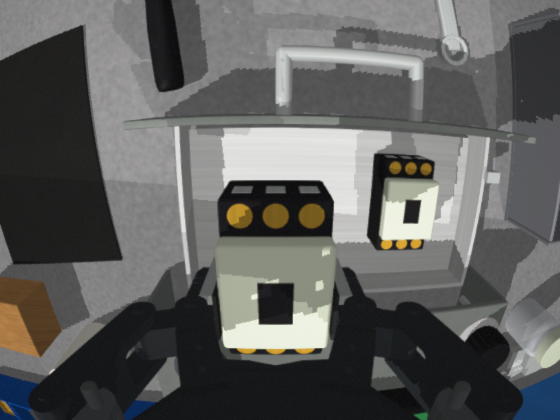

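Contactor 1 lies flat on the floor at (408,200); contactor 2 is held over the right half. Lowering it.

move_arm([
  {"gripper":0.0,"travel":[0,-0.002,0.015],"angular":[0,0,0]},
  {"gripper":0.0,"travel":[0,0,0.025],"angular":[0,0,0]},
  {"gripper":0.0,"travel":[0,0,0.025],"angular":[0,0,0]},
  {"gripper":0.0,"travel":[0,0,0.025],"angular":[0,0,0]},
  {"gripper":0.0,"travel":[0,0,0.02],"angular":[0,0,0]},
  {"gripper":0.0,"travel":[0,0,0.008],"angular":[0,0,0]},
  {"gripper":0.0,"travel":[0,0,0.003],"angular":[0,0,0]},
  {"gripper":0.0,"travel":[0,0,0.001],"angular":[0,0,0]},
  {"gripper":0.0,"travel":[0,0,0],"angular":[0,0,0]},
  {"gripper":0.0,"travel":[0,0,0],"angular":[0,0,0]},
])

```text
clock: 28.33
eef_pos: [551.8, -48.2, 27.5]
ee_rot: [0.001, 0.05, 0.999, 0.0]
ft_force: [0.2, -0.8, -3.8]
opening: 0.53
```

move_arm([
  {"gripper":0.0,"travel":[0,0,0.002],"angular":[0,0,0]},
  {"gripper":0.0,"travel":[0,0,0.001],"angular":[0,0,0]},
  {"gripper":0.0,"travel":[0,0,0.001],"angular":[0,0,0]},
  {"gripper":0.0,"travel":[0,0,0],"angular":[0,0,0]},
  {"gripper":0.0,"travel":[0,0,0],"angular":[0,0,0]},
])

```text
clock: 28.75
eef_pos: [551.5, -47.8, 22.7]
ee_rot: [0.0, 0.05, 0.999, 0.0]
ft_force: [-0.9, 0.2, 2.4]
opening: 0.532
```

move_arm([
  {"gripper":0.065,"travel":[0,0,0],"angular":[0,0,0]},
  {"gripper":0.065,"travel":[0,0,0],"angular":[0,0,0]},
  {"gripper":0.065,"travel":[0,0,0],"angular":[0,0,0]},
  {"gripper":0.065,"travel":[0,0,-0.015],"angular":[0,0,0]},
  {"gripper":0.065,"travel":[0,0,-0.03],"angular":[0,0,0]},
  {"gripper":0.065,"travel":[0,0,-0.035],"angular":[0,0,0]},
  {"gripper":0.065,"travel":[0,0,-0.035],"angular":[0,0,0]},
  {"gripper":0.065,"travel":[0,0,-0.035],"angular":[0,0,0]},
  {"gripper":0.0,"travel":[0.019,0.0069,0],"angular":[0,0,0]},
  {"gripper":0.0,"travel":[0.019,0.0069,0],"angular":[0,0,0]},
  {"gripper":0.0,"travel":[0.019,0.0069,0],"angular":[0,0,0]},
  {"gripper":0.0,"travel":[0.019,0.0069,0],"angular":[0,0,0]},
  {"gripper":0.0,"travel":[0.019,0.0069,0],"angular":[0,0,0]},
  {"gripper":0.0,"travel":[0.019,0.0069,0],"angular":[0,0,0]},
  {"gripper":0.0,"travel":[0.019,0.0069,0],"angular":[0,0,0]},
  {"gripper":0.0,"travel":[0.019,0.0069,0],"angular":[0,0,0]},
  {"gripper":0.0,"travel":[0,0,0],"angular":[0,0,0]},
])

```text
clock: 30.17
eef_pos: [401.7, 23.3, 171.9]
ee_rot: [-0.001, 0.049, 0.999, 0.0]
ft_force: [-0.4, -0.4, 0.3]
opening: -0.002
```

Run:
```python
from h import *
pt,Wt=grab("top"); np.save("t8.npy",Wt); ps,Ws=grab("scene")
print("bar z");sel(Wt,415,460,-30,70,50,70)
print("c1");sel(Ws,495,625,20,120,50,66)
print("c2");sel(Ws,495,625,-100,10,50,66)
goto([412,22,42],84.3)
cv2.imwrite("pics/m8.png",np.hstack([cv2.resize(pt[100:310,180:420],(400,350)),cv2.resize(ps[140:350,170:410],(400,350))]))
```

```text
bar z
[449.8  20.6] [17.6 98.6] 0.7 pca -84.9 mean [447.   47.4  59.2] 58
c1
[541.   77.2] [68.6 98.9] 80.2 pca -26.0 mean [553.   67.1  57.3] 340
c2
[545.8 -50.4] [48.3 68. ] 80.4 pca -16.9 mean [548.1 -51.8  57.6] 320
t 30.27 pos [405.2  22.4 172.5] phi 84.35 tilt 0.05 open -0.0 F [-0.1  0.9  0.6]
  turn z 0.05  then tool shift [ -6.8   0.3 130.5]  (before turn: [ -6.7   0.2 130.6] )
```

View pics/m8.png

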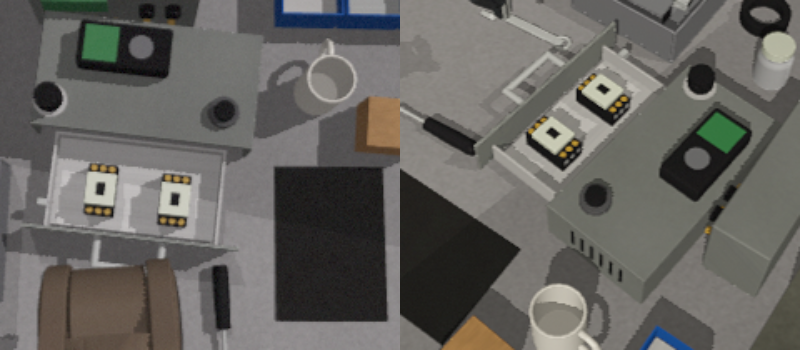

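Both contactors lie flat in the drawer at (100,190) and (175,200), and the mat is empty. Pushing the drawer home by its bar.

move_arm([
  {"gripper":0.0,"travel":[-0.003,0,0.02],"angular":[0,0,0]},
  {"gripper":0.0,"travel":[0,0,0.025],"angular":[0,0,0]},
  {"gripper":0.0,"travel":[0,0,0.025],"angular":[0,0,0]},
  {"gripper":0.0,"travel":[0,0,0.025],"angular":[0,0,0]},
  {"gripper":0.0,"travel":[0,0,0.022],"angular":[0,0,0]},
  {"gripper":0.0,"travel":[0,0,0.012],"angular":[0,0,0]},
  {"gripper":0.0,"travel":[0,0,0],"angular":[0,0,0]},
  {"gripper":0.0,"travel":[-0.004,0,0],"angular":[0,0,0]},
  {"gripper":0.0,"travel":[-0.004,0,0],"angular":[0,0,0]},
  {"gripper":0.0,"travel":[-0.004,0,0],"angular":[0,0,0]},
  {"gripper":0.0,"travel":[-0.004,0,0],"angular":[0,0,0]},
  {"gripper":0.0,"travel":[-0.004,0,0],"angular":[0,0,0]},
  {"gripper":0.0,"travel":[-0.005,0,0],"angular":[0,0,0]},
  {"gripper":0.0,"travel":[-0.006,0,0],"angular":[0,0,0]},
  {"gripper":0.0,"travel":[-0.007,0,0],"angular":[0,0,0]},
  {"gripper":0.0,"travel":[-0.008,0,0],"angular":[0,0,0]},
  {"gripper":0.0,"travel":[-0.008,0,0],"angular":[0,0,0]},
  {"gripper":0.0,"travel":[-0.008,0,0],"angular":[0,0,0]},
  {"gripper":0.0,"travel":[-0.008,0,0],"angular":[0,0,0]},
  {"gripper":0.0,"travel":[-0.006,0,0],"angular":[0,0,0]},
])

```text
clock: 31.93
eef_pos: [485.3, 14.1, 43.3]
ee_rot: [0.0, 0.05, 0.999, -0.0]
ft_force: [-1.2, 1.6, 0.5]
opening: -0.002
```

move_arm([
  {"gripper":0.0,"travel":[-0.006,0,0],"angular":[0,0,0]},
  {"gripper":0.0,"travel":[-0.008,0,0],"angular":[0,0,0]},
  {"gripper":0.0,"travel":[-0.008,0,0],"angular":[0,0,0]},
  {"gripper":0.0,"travel":[-0.008,0,0],"angular":[0,0,0]},
  {"gripper":0.0,"travel":[-0.008,0,0],"angular":[0,0,0]},
  {"gripper":0.0,"travel":[-0.008,0,0],"angular":[0,0,0]},
  {"gripper":0.0,"travel":[-0.008,0,0],"angular":[0,0,0]},
  {"gripper":0.0,"travel":[-0.007,0,0],"angular":[0,0,0]},
  {"gripper":0.0,"travel":[-0.005,0,0],"angular":[0,0,0]},
  {"gripper":0.0,"travel":[-0.004,0,0],"angular":[0,0,0]},
  {"gripper":0.0,"travel":[-0.003,0,0],"angular":[0,0,0]},
  {"gripper":0.0,"travel":[0,0,0],"angular":[0,0,0]},
])

```text
clock: 32.93
eef_pos: [557.4, 6.8, 43.4]
ee_rot: [0.001, 0.05, 0.999, -0.0]
ft_force: [-0.4, 0.1, -0.1]
opening: 0.003
```

move_arm([
  {"gripper":0.0,"travel":[-0.003,0,0],"angular":[0,0,0]},
  {"gripper":0.0,"travel":[-0.003,0,0],"angular":[0,0,0]},
  {"gripper":0.0,"travel":[-0.002,0,0],"angular":[0,0,0]},
  {"gripper":0.0,"travel":[-0.002,0,0],"angular":[0,0,0]},
  {"gripper":0.0,"travel":[-0.002,0,0],"angular":[0,0,0]},
  {"gripper":0.0,"travel":[0,0,0],"angular":[0,0,0]},
  {"gripper":0.0,"travel":[0,0,0],"angular":[0,0,0]},
])

```text
clock: 33.52
eef_pos: [569.2, 5.8, 43.4]
ee_rot: [0.001, 0.05, 0.999, -0.0]
ft_force: [-0.2, -0.5, 0.3]
opening: -0.001
```

move_arm([
  {"gripper":0.0,"travel":[-0.002,0,0],"angular":[0,0,0]},
  {"gripper":0.0,"travel":[-0.002,0,0],"angular":[0,0,0]},
  {"gripper":0.0,"travel":[0,0,0],"angular":[0,0,0]},
  {"gripper":0.0,"travel":[0,0,0],"angular":[0,0,0]},
])

```text
clock: 33.85
eef_pos: [571.2, 5.6, 43.0]
ee_rot: [-0.001, 0.05, 0.999, 0.0]
ft_force: [-5.2, 0.9, 3.3]
opening: 0.001
```

move_arm([
  {"gripper":0.0,"travel":[-0.002,0,0],"angular":[0,0,0]},
  {"gripper":0.0,"travel":[-0.002,0,0],"angular":[0,0,0]},
  {"gripper":0.0,"travel":[0,0,0],"angular":[0,0,0]},
  {"gripper":0.0,"travel":[0,0,0],"angular":[0,0,0]},
])

```text
clock: 34.18
eef_pos: [571.3, 5.6, 42.2]
ee_rot: [-0.005, 0.05, 0.999, 0.0]
ft_force: [-16.3, 1.8, 9.2]
opening: -0.0
```

The drawer is home (16 N against the stop). Backing off and going over the start button.

move_arm([
  {"gripper":0.0,"travel":[0.008,0,0],"angular":[0,0,0]},
  {"gripper":0.0,"travel":[0.01,0,0],"angular":[0,0,0]},
  {"gripper":0.0,"travel":[0.01,0,0],"angular":[0,0,0]},
  {"gripper":0.0,"travel":[0,0,-0.02],"angular":[0,0,0]},
  {"gripper":0.0,"travel":[0,0,-0.03],"angular":[0,0,0]},
  {"gripper":0.0,"travel":[0,0,-0.035],"angular":[0,0,0]},
  {"gripper":0.0,"travel":[0,0,-0.035],"angular":[0,0,0]},
  {"gripper":0.0,"travel":[0,0,-0.025],"angular":[0,0,0]},
  {"gripper":0.0,"travel":[-0.0194,-0.0162,0],"angular":[0,0,0]},
  {"gripper":0.0,"travel":[-0.0194,-0.0162,0],"angular":[0,0,0]},
  {"gripper":0.0,"travel":[-0.0194,-0.0162,0],"angular":[0,0,0]},
  {"gripper":0.0,"travel":[-0.0194,-0.0162,0],"angular":[0,0,0]},
  {"gripper":0.0,"travel":[-0.0194,-0.0162,0],"angular":[0,0,0]},
  {"gripper":0.0,"travel":[-0.0194,-0.0162,0],"angular":[0,0,0]},
  {"gripper":0.0,"travel":[-0.0194,-0.0162,0],"angular":[0,0,0]},
  {"gripper":0.0,"travel":[0,0,0],"angular":[0,0,0]},
  {"gripper":0.0,"travel":[0,0,0],"angular":[0,0,0]},
])

```text
clock: 35.6
eef_pos: [672.4, -120.0, 187.9]
ee_rot: [0.0, 0.051, 0.999, -0.0]
ft_force: [-0.4, 0.5, 0.0]
opening: -0.002
```

Run:
```python
from h import *
for n in ("t4.npy","t6.npy","t8.npy"): sel(np.load(n),650,705,-145,-95,100,112)
p,W=grab("wrist"); cv2.imwrite("pics/w9.png",p)
print("bar now");sel(W,560,612,-60,60,50,70)
try: sel(W,650,705,-145,-95,98,112)
except Exception as e: print(e)
goto([675.5,-119.5,112],84.3)
```

```text
[ 675.9 -119.8] [28.4 29.5] 49.1 pca -51.5 mean [ 676.1 -119.6  103.6] 122
[ 676.5 -119.4] [30.1 28.3] 89.5 pca -76.8 mean [ 676.  -119.7  104. ] 121
[ 676.5 -119.3] [28.7 30.2] 1.9 pca -68.8 mean [ 676.2 -119.4  103.9] 124
bar now
[597.7   6. ] [108.2  32.6] 87.5 pca 87.9 mean [592.9  -1.3  58.8] 1915
[ 677.8 -119.3] [30.9 30.8] 84.9 pca 1.3 mean [ 677.1 -119.1  102.8] 1339
t 35.65 pos [ 672.  -118.5  188. ] phi 84.25 tilt 0.02 open -0.3 F [0.5 1.  0.5]
  turn z -0.05  then tool shift [-3.6 -0.6 76. ]  (before turn: [-3.6 -0.6 76. ] )
```

View pics/w9.png

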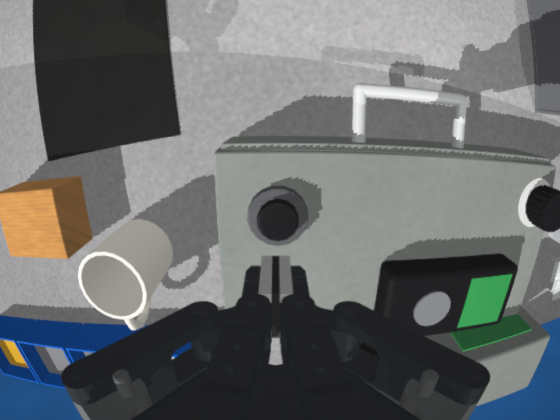

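The drawer is shut (bar back at x≈588 in the cloud) and the button is under the fingers at (278,219). Pressing.

move_arm([
  {"gripper":0.0,"travel":[-0.0042,-0.0005,0.015],"angular":[0,0,0]},
  {"gripper":0.0,"travel":[0,0,0.025],"angular":[0,0,0]},
  {"gripper":0.0,"travel":[0,0,0.022],"angular":[0,0,0]},
  {"gripper":0.0,"travel":[0,0,0.012],"angular":[0,0,0]},
  {"gripper":0.0,"travel":[0,0,0.004],"angular":[0,0,0]},
  {"gripper":0.0,"travel":[0,0,0],"angular":[0,0,0]},
  {"gripper":0.0,"travel":[0,0,0.003],"angular":[0,0,0]},
  {"gripper":0.0,"travel":[0,0,0.003],"angular":[0,0,0]},
  {"gripper":0.0,"travel":[0,0,0.002],"angular":[0,0,0]},
  {"gripper":0.0,"travel":[0,0,0.002],"angular":[0,0,0]},
  {"gripper":0.0,"travel":[0,0,0],"angular":[0,0,0]},
  {"gripper":0.0,"travel":[0,0,0],"angular":[0,0,0]},
])

```text
clock: 36.65
eef_pos: [677.2, -119.6, 101.0]
ee_rot: [0.001, 0.05, 0.999, -0.0]
ft_force: [2.6, 0.5, 2.7]
opening: 0.001
```

move_arm([
  {"gripper":0.0,"travel":[0,0,0.002],"angular":[0,0,0]},
  {"gripper":0.0,"travel":[0,0,0.002],"angular":[0,0,0]},
  {"gripper":0.0,"travel":[0,0,0.002],"angular":[0,0,0]},
  {"gripper":0.0,"travel":[0,0,0],"angular":[0,0,0]},
  {"gripper":0.0,"travel":[0,0,0],"angular":[0,0,0]},
])

```text
clock: 37.07
eef_pos: [677.4, -119.7, 97.8]
ee_rot: [0.001, 0.05, 0.999, 0.0]
ft_force: [-7.6, 3.0, 29.0]
opening: 0.003
```

Bottomed out: 6 mm of travel and 29 N. Lifting away, then a final check.

move_arm([
  {"gripper":0.0,"travel":[0,0,-0.005],"angular":[0,0,0]},
  {"gripper":0.0,"travel":[0,0,-0.015],"angular":[0,0,0]},
  {"gripper":0.0,"travel":[0,0,-0.03],"angular":[0,0,0]},
  {"gripper":0.0,"travel":[0,0,-0.035],"angular":[0,0,0]},
  {"gripper":0.0,"travel":[0,0,-0.03],"angular":[0,0,0]},
  {"gripper":0.0,"travel":[0.02,-0.01,0],"angular":[0,0,0]},
  {"gripper":0.0,"travel":[0.03,-0.015,0],"angular":[0,0,0]},
  {"gripper":0.0,"travel":[0.035,-0.02,0],"angular":[0,0,0]},
  {"gripper":0.0,"travel":[0.035,-0.02,0],"angular":[0,0,0]},
  {"gripper":0.0,"travel":[0.035,-0.02,0],"angular":[0,0,0]},
  {"gripper":0.0,"travel":[0.03,-0.02,0],"angular":[0,0,0]},
  {"gripper":0.0,"travel":[0.02,-0.01,0],"angular":[0,0,0]},
  {"gripper":0.0,"travel":[0,0,0],"angular":[0,0,0]},
  {"gripper":0.0,"travel":[0,0,0],"angular":[0,0,0]},
])

```text
clock: 38.23
eef_pos: [459.9, -213.9, 209.3]
ee_rot: [-0.0, 0.051, 0.999, 0.0]
ft_force: [0.3, 1.2, -0.4]
opening: 0.0
```

Run:
```python
from h import *
pt,Wt=grab("top"); ps,Ws=grab("scene")
print("bar");sel(Wt,570,610,-50,60,50,70)
W0=np.load("top0.npy"); sel(W0,570,610,-50,60,50,70)
print("btn");sel(Wt,650,705,-145,-95,100,112)
print("offcuts");sel(Wt,395,595,225,410,12,70)
cv2.imwrite("pics/m9.png",np.vstack([np.hstack([pt[60:360,60:460]]),ps[100:400,150:550]]))
```

```text
bar
[596.6   5.9] [106.2  30.9] 85.4 pca 87.9 mean [590.    2.3  59.6] 241
[593.3   5.3] [105.8  30.9] 89.3 pca 87.9 mean [589.9   2.3  59.6] 241
btn
[ 676.4 -119.7] [29.  29.4] 63.5 pca -57.1 mean [ 676.4 -119.6  103.5] 121
offcuts
[511.9 336.4] [147.3 164.5] 90.0 pca 26.9 mean [491.5 306.2  32.8] 1441
```

View pics/m9.png

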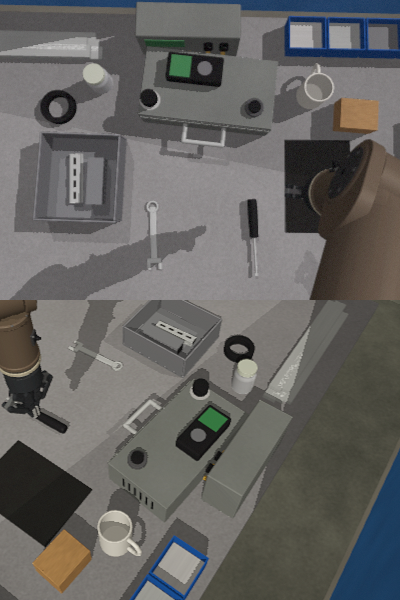

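The final pictures show the drawer shut (bar at 590.0 mm, 589.9 at the start), the button back up, both offcuts in the bin, the mat empty and everything else in place. Handing in.

```bash
python3 -c "
from h import *
print(sign_off())"
```

```text
the job is handed in; nothing more can be done
None
```

The job is done and handed in at about 38 s of robot time.

- **Offcuts:** the mounting rail and the trunking were the only two present. Both went into the scrap bin before I touched the drawer.
- **Drawer:** it met a brief 15 N on the first pull, then slid freely. I took it as unlocked and left the knob alone. I pulled it out to its stop, which held at 15 N.
- **Contactors:** there were two on the mat. Both lie flat on the drawer floor, confirmed in the pictures before I closed it.
- **Closing and start:** I pushed the drawer home until it held at 16 N. I then pressed the start button down about 6 mm, until it bottomed out at 29 N.

**Last checks:**
- The drawer bar is back where it started, within 0.1 mm.
- The button has sprung back up.
- Both offcuts are in the bin and the mat is empty.
- Nothing else on the bench looks moved, and the arm is clear of everything.
- I could not see the contactors once the drawer was shut.
- No check failed.

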